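# Release the large bottles from the gravity dispenser

## Task

Two gate dispensers stand on the treatment-room counter. On the one that holds the large bottles, press down the paddle of its rocker so that the gate at the other end lifts, and keep it down until both bottles have rolled out into the pocket in front of the gate; then let the paddle go so that the gate shuts again. Do not touch or pick up any bottle, leave the small-bottle dispenser shut and everything else where it stands.

Things in the scene. Friction and masses are not known exactly. Their poses are not given: they have to be found in the camera images.
- dispenser_large: fixed dispenser with the two large bottles (twin otherwise alike), 274 x 104 x 99 mm high. Origin: on the counter, on the trough's centre line; x uphill, z up. Open trough, 62 mm wide inside, clear walls: low end wall x=-121 mm, floor 12.8 mm high there, rising 1 in 5 to x=67. Steel gate across at x=-35; downhill of it the empty pocket. Rocker pivot (along y) x=45, 85 mm high; paddle at the uphill end
- rocker_large (a joint): rocker of the large-bottle dispenser, rad: 0 = gate shut; grows as the paddle sinks and the gate rises; stop at 0.5. Large bottles pass under the gate from about 0.32, surely at 0.37. Spring shuts it when released; at the paddle's middle 1.5 N to start, 4 to 5 N fully down. Bottles need about a second of open gate to roll out
- paddle_large (a point): pressing paddle, uphill end of the large-bottle dispenser's rocker: flat grey plate with black rubber pad, 42 (x) x 46 (y) x 8 mm, on a central stem. Point: middle of its top face, 78 mm from the pivot, 94 mm above the counter at rest; sinks 31 mm by 0.4 rad, 38 mm at the stop, tilting with the rocker
- dispenser_small: fixed dispenser with the two small bottles (twin otherwise alike), 274 x 104 x 99 mm high. Origin: on the counter, on the trough's centre line; x uphill, z up. Open trough, 62 mm wide inside, clear walls: low end wall x=-121 mm, floor 12.8 mm high there, rising 1 in 5 to x=67. Steel gate across at x=-35; downhill of it the empty pocket. Rocker pivot (along y) x=45, 85 mm high; paddle at the uphill end
- rocker_small (a joint): rocker of the small-bottle dispenser, rad: 0 = gate shut; grows as the paddle sinks and the gate rises; stop at 0.5. Large bottles pass under the gate from about 0.32, surely at 0.37. Spring shuts it when released; at the paddle's middle 1.5 N to start, 4 to 5 N fully down. Bottles need about a second of open gate to roll out
- paddle_small (a point): pressing paddle, uphill end of the small-bottle dispenser's rocker: flat grey plate with black rubber pad, 42 (x) x 46 (y) x 8 mm, on a central stem. Point: middle of its top face, 78 mm from the pivot, 94 mm above the counter at rest; sinks 31 mm by 0.4 rad, 38 mm at the stop, tilting with the rocker
- vial_large_1: large amber glass bottle with white cap, diameter 30 mm, 56 mm long over the cap, 50 g or so, lying across the trough uphill of its gate, first in the row; rolls by itself. Origin: on its axis, at half its overall length; y along the axis.
- vial_large_2: large amber glass bottle with white cap, diameter 30 mm, 56 mm long over the cap, 50 g or so, lying across the trough uphill of its gate, second in the row; rolls by itself. Origin: on its axis, at half its overall length; y along the axis.
- vial_small_1: small amber glass bottle with white cap, diameter 20 mm, 56 mm long over the cap, 25 g or so, lying across the trough uphill of its gate, first in the row; rolls by itself. Origin: on its axis, at half its overall length; y along the axis.
- vial_small_2: small amber glass bottle with white cap, diameter 20 mm, 56 mm long over the cap, 25 g or so, lying across the trough uphill of its gate, second in the row; rolls by itself. Origin: on its axis, at half its overall length; y along the axis.
- tape_roll: roll of paper tape, 50 mm across, 25 mm high, near the robot between the dispensers; origin centre of underside
- ointment_jar: closed white jar, 42 mm across, 45 mm high, between the dispensers' far ends; origin centre of underside
- pill_cup: open white cup, 64 mm across, 45 mm high, at the left; origin centre of underside
- disinfectant: white bottle with green cap, 60 mm across, 150 mm high, at the right; origin centre of underside
- spatula: spatula 150 mm long lying at the near right; origin centre of underside
- standing_vial: amber bottle 30 mm across, 56 mm high, standing at the far left; no part of the job; origin centre of underside
- carton: cardboard carton 60 x 90 x 50 mm at the far right; origin centre of underside

How it is judged:
By the outcome, as a careful person would: the job done as asked, in the order asked, and still so for the second after the job is handed in, with the robot touching nothing.
It also fails if it takes over 29 s, if anything falls off the work surface, if the arm or the gripper's body presses on something with over 40 N, if the wrist force passes 120 N, or if a joint passes its speed limit or range.

## Robot

A 6-joint arm with a two-finger parallel gripper is mounted at the origin on the work surface. World frame = base frame: x ahead of the robot, y to its left, z up, the work surface at z = 0. Lengths are in m, angles in rad, forces in N, time in s.
With the tool pointing down it reaches from about 0.375 to 0.9 m from the base axis. Payload 3.1 kg.
Tool frame: the origin (TCP) lies at the very end of the fingers, on their centre line; the grasp point (between the pads) lies 19 mm behind it; z points along the fingers, y is the direction in which the jaws open and shut (so a half turn about z gives the same grasp; the last joint's range is limited). The gripper opens to 87 mm and grips with 3 to 60 N. Pads are 19 mm wide; open, the fingers measure 117 mm over their backs; the gripper's body (75 mm by 190 mm) begins 51 mm behind the grasp point.
Start: joints at [-0.178, 0.527, 1.433, -0, 1.181, -0.178], TCP at [0.625, 0, 0.187] pointing down, gripper open.
Joint ranges: [-3.08, 3.08], [-0.75, 2.2], [0.22, 2.44], [-1.43, 4.57], [0, 2.65], [-2.85, 2.85]. Speed limits (rad/s): [2.79, 2.79, 3.14, 3.14, 3.14, 3.14].

## Interface

Orientations are given as a unit quaternion [x, y, z, w].
In Python, from rig import robot gives the robot as it stands. The module is installed in compiled form; this text tells all that it offers.
- The arm moves only by the tool send_rows, never from a script. Its argument "deltas" is a list of rows, each an object of numbers: "tx", "ty", "tz": the shift along the tool's x, y, z in cm; "rx", "ry", "rz": the turn, a rotation vector about the tool's x, y, z in rad. A call has 1 to 5 rows; each row is the pose to reach, as a shift and turn from the pose commanded when the call began, along the tool's axes at that moment; what a row does not reach only later rows make up. A row lasts 1/12 s, in which the tool goes at most 41.7 mm and 7.16 degrees, less where a joint would pass 70% of its speed; a pose out of reach is approached as far as the arm can. A call with a gripper value outside its range is refused whole. "claw" is the finger opening in cm, from 0 to 8.7, set as the call begins (left out, the last holds). The fingers move at their own pace and stop on an object; "squeeze" is the grip in N (left out, the last holds). Time passes only in rows, so rows that repeat a pose let the fingers close. It gives the time, the measured TCP pose, the force and the opening at its end, in the units of the state.
- robot.get_obs(): the state, without advancing time (a new reading comes with each control period).
- robot.camera(name): name is "scene" or "side" or "wrist"; returns a dict with "color" (480x640x3 uint8, red, green, blue), "z_map" (480x640 float32, m along the optical axis (not along the pixel's ray), 0 where there is no reading), "intrinsics" (3x3 intrinsics, pixels), "R" (3x3) and "t" (3): a world point X has camera coordinates R X + t; the wrist camera has in their place "tool_from_camera" (4x4, takes a point from camera to tool coordinates, whose origin is the TCP and whose axes are the flange's). Camera axes: x right, y down, z forward; pixel columns grow to the right and rows downward; lengths in m; the calibration is good to about 2 mm. A picture is of the moment at which its call begins: read the wrist's pose just before it.
- robot.hand_in(): hands the job in, once; it reports no verdict.
Trained networks look in the newest picture that a camera, given by its name, has taken for a name from the list of things; names that differ only in an ending like _2 or _b are one class to them, and where a whole thing is asked for, a point or a joint stands for the part that bears it (a point fixed in the world has none). Each returns a list of dicts, best first, with "p" (0 to 1); they miss things now and then, are a little off and sometimes report something else, mostly with a low value. They report only what shows in the picture. A call takes as long as a camera call.
- robot.outline_of(label, camera): "pixels" (480x640 bool, what is visible of it) and "xy" ([column, row] in pixels, amid what is visible of it).
- robot.tip_of(label, camera): "xy" ([column, row] in pixels: a listed point, or the origin of a listed thing).
The state is a dict: "time": time; "q": joint angles; "joint_velocities": joint speeds; "joint_torque": joint torques, N m; "position": TCP position; "tool_rot": TCP orientation; "ft_force": force on the tool from outside, world axes, zero at the start; "moment": the same for the moment, N m; "grip_width": finger opening in m.
Only numpy, scipy, OpenCV 4.12 (cv2) and the standard library are available. Lean on these libraries where they do the work, as an engineer would, in place of code of your own. Each camera call takes 0.05 s, during which the arm holds its last target.

## Working session

There is one attempt and no reset: what is moved stays moved. The work goes in short steps, Python scripts to look and compute and a tool call to move; the robot and the scene stay as the last step left them, time stands still between calls to the robot, and variables do not carry over. Pictures are saved under pics/ and viewed, and the job is handed in when it is done.

Besides the shell and the picture viewer there is one more tool, called after "Emit:" as name([rows], argument=value, ...), one row to a line, values as JSON. send_rows: Moves the arm, as the interface text tells. Its arguments: {"type":"object","properties":{"deltas":{"type":"array","items":{"type":"object","properties":{"tx":{"type":"number"},"ty":{"type":"number"},"tz":{"type":"number"},"rx":{"type":"number"},"ry":{"type":"number"},"rz":{"type":"number"}}}},"claw":{"type":"number"},"squeeze":{"type":"number"}},"required":["deltas"]}

```bash
mkdir -p pics; python3 - <<'E'
from rig import robot
import cv2,numpy as np
o=robot.get_obs();print({k:np.round(v,3) for k,v in o.items()})
for n in ['scene','side']:
    c=robot.camera(n);cv2.imwrite(f'pics/{n}0.png',c['color'][:,:,::-1]);np.savez(f'{n}0.npz',**c)
    for l in ['paddle_large','paddle_small','dispenser_large','dispenser_small','vial_large_1','vial_small_1']:
        try:
            for d in robot.tip_of(l,n):
                u,v=d['xy'];K=c['intrinsics'];ui,vi=int(round(u)),int(round(v))
                z=c['z_map'][vi,ui];X=c['R'].T@(np.array([(u-K[0,2])/K[0,0]*z,(v-K[1,2])/K[1,1]*z,z])-c['t'])
                print(n,l,round(d['p'],2),np.round(d['xy'],1),np.round(X,4))
        except Exception as e: print(l,e)
E
```

```text
{'time': np.float64(0.0), 'q': array([-0.178,  0.528,  1.434, -0.   ,  1.181, -0.178]), 'joint_velocities': array([-0.001,  0.001, -0.002, -0.001,  0.   , -0.001]), 'joint_torque': array([-1.0000e-03, -4.4005e+01, -1.7659e+01,  6.3000e-02,  5.8000e-02,
       -0.0000e+00]), 'position': array([0.624, 0.   , 0.186]), 'tool_rot': array([ 0.707,  0.707, -0.001, -0.001]), 'ft_force': array([ 0.291,  1.151, -0.038]), 'moment': array([ 0.002,  0.029, -0.021]), 'grip_width': np.float64(0.087)}
scene paddle_large 0.9 [356.3 275.7] [0.5772 0.1649 0.0915]
scene paddle_small 0.58 [232.2 234.6] [ 0.5746 -0.1694  0.0951]
scene dispenser_large 0.93 [371.8 271.8] [0.5288 0.1872 0.0671]
scene dispenser_small 0.97 [260.6 238.2] [ 0.5151 -0.1249  0.0482]
scene dispenser_small 0.6 [237.6 235.9] [ 0.571  -0.1562  0.0924]
scene vial_large_1 0.69 [379.8 253.6] [0.4526 0.1816 0.057 ]
scene vial_large_1 0.5 [373.4 256.5] [0.4766 0.1726 0.0652]
scene vial_large_1 0.34 [210.4 178.4] [ 0.3015 -0.4205  0.0068]
scene vial_small_1 0.25 [355.5 276.1] [0.5785 0.1634 0.0909]
side paddle_large 0.93 [252.1 285. ] [0.5758 0.1773 0.0959]
side paddle_large 0.67 [349.4 172.7] [ 0.4593 -0.4304  0.0095]
side paddle_small 0.64 [289.4 196.7] [ 0.5777 -0.1544  0.0958]
side dispenser_large 0.88 [305.2 320.6] [0.4519 0.2091 0.0438]
side dispenser_large 0.53 [334.6 233.1] [ 0.4492 -0.1226  0.0172]
side dispenser_large 0.21 [355.2 275.9] [0.3703 0.03   0.0204]
side dispenser_small 0.9 [333.7 233.3] [ 0.451  -0.1192  0.019 ]
side vial_large_1 0.74 [303.6 304.1] [0.461  0.1827 0.0656]
side vial_large_1 0.63 [314.1 305.9] [0.4379 0.1822 0.0644]
side vial_small_1 0.53 [339.7 221.3] [ 0.4357 -0.1195  0.0618]
side vial_small_1 0.45 [332.4 217.7] [ 0.4591 -0.142   0.0527]
```

View pics/scene0.png

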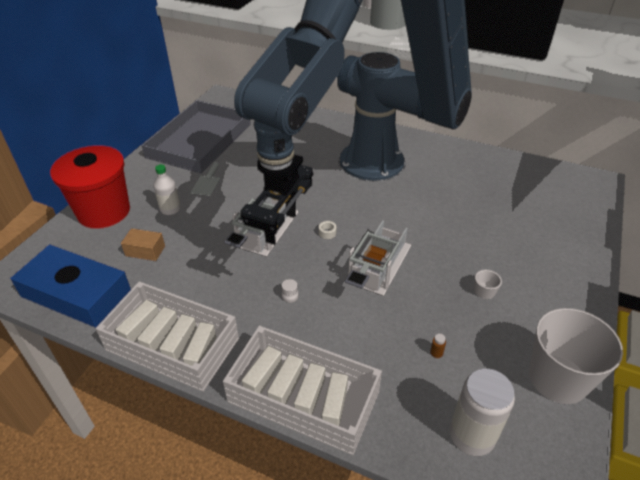

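View pics/side0.png

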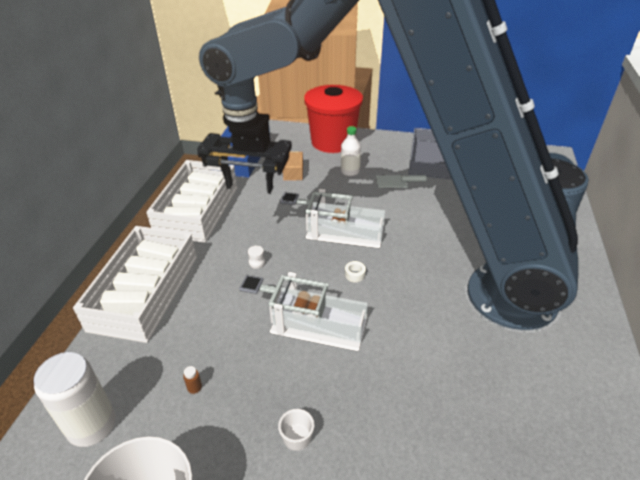

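The scene view shows two dispensers: the left (+y) one has its paddle near (358,277), the right (-y) one near (236,238). I'll zoom in to confirm the bottle sizes and measure the paddle.

```bash
cat > h.py <<'E'
import numpy as np
def cloud(c):
    K=c['intrinsics'];z=c['z_map'];v,u=np.mgrid[:480,:640]
    P=np.stack([(u-K[0,2])/K[0,0]*z,(v-K[1,2])/K[1,1]*z,z],-1)
    return (P-c['t'])@c['R']
E
python3 - <<'E'
import numpy as np,cv2
from h import *
A=[]
for n,boxes in [('scene',[(340,220,80,80),(220,190,100,75)]),('side',[(230,260,150,100),(270,180,125,75)])]:
    c=dict(np.load(n+'0.npz'));X=cloud(c);col=c['color'].astype(int)
    for x,y,w,h in boxes:
        A.append(cv2.resize(col[y:y+h,x:x+w,::-1].astype(np.uint8),(400,300),interpolation=cv2.INTER_CUBIC))
    for s in (1,-1):
        dark=(col.max(2)<60)&(abs(X[...,2]-.094)<.012)&(abs(X[...,0]-.575)<.06)&(abs(X[...,1]-(.168 if s>0 else -.155))<.05)&(c['z_map']>0)
        k,l,st,ce=cv2.connectedComponentsWithStats(dark.astype(np.uint8))
        for i in range(1,k):
            if st[i,4]>15:
                p=X[l==i];print(n,s,st[i],np.round(p.mean(0),4),np.round(p.min(0),3),np.round(p.max(0),3))
                r=cv2.minAreaRect((p[:,:2]*1000).astype(np.float32));print('rect mm',np.round(r[0],1),np.round(r[1],1),round(r[2],1))
        am=(col[...,0]>col[...,2]*1.6+10)&(col[...,0]>60)&(abs(X[...,0]-.45)<.09)&(abs(X[...,1]-(.18 if s>0 else -.13))<.07)&(X[...,2]>.02)
        p=X[am];print('amber',n,s,len(p),np.round(p.mean(0),3),np.round(np.percentile(p,[2,98],axis=0),3))
cv2.imwrite('pics/zoom0.png',np.vstack([np.hstack(A[:2]),np.hstack(A[2:])]))
E
```

```text
scene 1 [348 271  18  13 146] [0.5824 0.1679 0.0924] [0.565 0.15  0.087] [0.601 0.186 0.098]
rect mm [582.8 168.2] [35.3 35.8] 89.6
amber scene 1 233 [0.463 0.173 0.062] [[0.435 0.153 0.052]
 [0.495 0.191 0.074]]
scene -1 [226 232  18  13 142] [ 0.5798 -0.1589  0.092 ] [ 0.56  -0.18   0.088] [ 0.599 -0.139  0.097]
rect mm [ 578.7 -158.8] [41.6 38.5] 82.1<stdin>:16: RuntimeWarning: Mean of empty slice.
  ret = um.true_divide(
Traceback (most recent call last):
IndexError: index -1 is out of bounds for axis 0 with size 0
```

```bash

python3 - <<'E'
import numpy as np,cv2
from h import *
A=[]
for n,boxes in [('scene',[(340,220,80,80),(220,190,100,75)]),('side',[(230,260,150,100),(270,180,125,75)])]:
    c=dict(np.load(n+'0.npz'));X=cloud(c);col=c['color'].astype(int)
    for x,y,w,h in boxes:
        A.append(cv2.resize(col[y:y+h,x:x+w,::-1].astype(np.uint8),(400,300),interpolation=cv2.INTER_CUBIC))
    for s in (1,-1):
        dark=(col.max(2)<60)&(abs(X[...,2]-.094)<.012)&(abs(X[...,0]-.575)<.06)&(abs(X[...,1]-(.168 if s>0 else -.155))<.05)&(c['z_map']>0)
        k,l,st,ce=cv2.connectedComponentsWithStats(dark.astype(np.uint8))
        for i in range(1,k):
            if st[i,4]>15:
                p=X[l==i];print(n,s,st[i],np.round(p.mean(0),4),np.round(p.min(0),3),np.round(p.max(0),3))
        am=(col[...,0]>col[...,2]*1.6+10)&(col[...,0]>60)&(abs(X[...,0]-.45)<.09)&(abs(X[...,1]-(.18 if s>0 else -.13))<.07)&(X[...,2]>.02)
        p=X[am]
        if len(p):print('amber',n,s,len(p),np.round(p.mean(0),3),np.round(np.percentile(p,[2,98],axis=0),3))
        # base plate / everything of dispenser footprint
        m=(X[...,2]>.004)&(X[...,2]<.11)&(abs(X[...,0]-.45)<.2)&(abs(X[...,1]-(.175 if s>0 else -.14))<.09)
        p=X[m]; print('foot',n,s,np.round(np.percentile(p,[.5,99.5],axis=0),3))
        r=cv2.minAreaRect((X[m&(X[...,2]<.09)][:,:2]*1000).astype(np.float32)); print(np.round(r[0],1),np.round(r[1],1),r[2])
cv2.imwrite('pics/zoom0.png',np.vstack([np.hstack(A[:2]),np.hstack(A[2:])]))
E
```

```text
scene 1 [348 271  18  13 146] [0.5824 0.1679 0.0924] [0.565 0.15  0.087] [0.601 0.186 0.098]
amber scene 1 233 [0.463 0.173 0.062] [[0.435 0.153 0.052]
 [0.495 0.191 0.074]]
foot scene 1 [[0.333 0.121 0.004]
 [0.604 0.23  0.095]]
[440.6 190.8] [396.  160.5] 4.814124584197998
scene -1 [226 232  18  13 142] [ 0.5798 -0.1589  0.092 ] [ 0.56  -0.18   0.088] [ 0.599 -0.139  0.097]
foot scene -1 [[ 0.335 -0.208  0.004]
 [ 0.604 -0.103  0.095]]
[ 460.4 -136.4] [138.8 389.5] 84.31189727783203
side 1 [243 277  16  12 124] [0.5808 0.1708 0.0956] [0.566 0.154 0.092] [0.596 0.188 0.099]
amber side 1 144 [0.458 0.18  0.066] [[0.436 0.169 0.057]
 [0.478 0.191 0.072]]
foot side 1 [[0.275 0.109 0.004]
 [0.626 0.255 0.098]]
[450.  174.8] [398.3 179.5] 0.044952549040317535
side -1 [283 194  13   7  73] [ 0.5781 -0.1543  0.0954] [ 0.563 -0.174  0.092] [ 0.593 -0.138  0.099]
amber side -1 12 [ 0.439 -0.143  0.052] [[ 0.429 -0.146  0.047]
 [ 0.454 -0.14   0.055]]
foot side -1 [[ 0.278 -0.208  0.004]
 [ 0.624 -0.065  0.097]]
[ 448.6 -140.2] [397.1 178.1] 0.02043987065553665
```

View pics/zoom0.png

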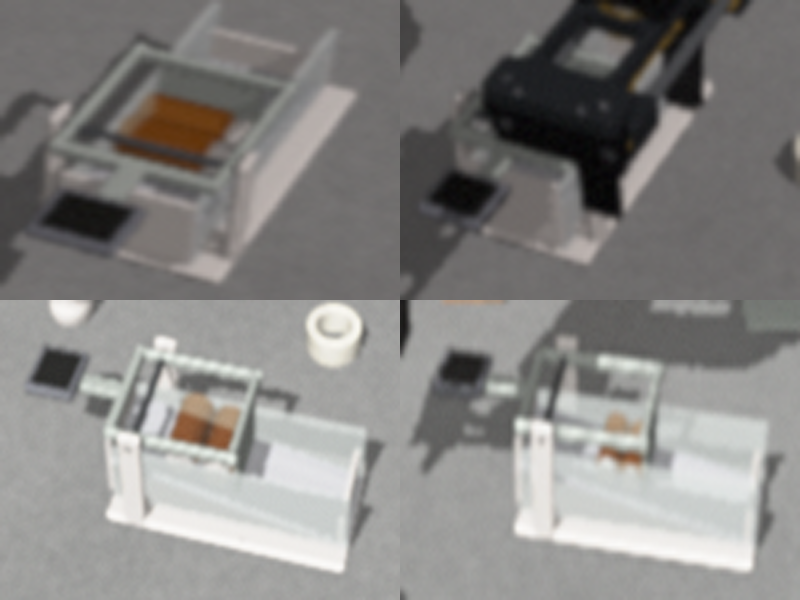

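The left (+y) dispenser holds the larger bottles: tops reach z≈0.073, against about 0.055 on the right. Its paddle is at about (0.581, 0.169, 0.094), matching the given height. I'll close the fingers, turn the gripper body across, and move above the paddle.

Emit:
send_rows([
  {"tx": 3.4,"ty": -0.8,"tz": 0.4,"rz": 0.1},
  {"tx": 6.8,"ty": -1.6,"tz": 0.8,"rz": 0.2},
  {"tx": 10.2,"ty": -2.4,"tz": 1.2,"rz": 0.3},
  {"tx": 13.6,"ty": -3.2,"tz": 1.6,"rz": 0.4},
  {"tx": 17.0,"ty": -3.8,"tz": 2.0,"rz": 0.52},
], claw=0, squeeze=10)

```text
schema error: expected keys tx, ty, tz, rx, ry, rz
```

Emit:
send_rows([
  {"rz": 0.11},
  {"rz": 0.22},
  {"rz": 0.33},
  {"rz": 0.44},
  {"rz": 0.53},
])

```text
schema error: expected keys tx, ty, tz, rx, ry, rz
```

Emit:
send_rows([
  {"rz": 0.11},
  {"rz": 0.22},
  {"rz": 0.33},
  {"rz": 0.44},
  {"rz": 0.52},
])

```text
schema error: expected keys tx, ty, tz, rx, ry, rz
```

Emit:
send_rows([
  {"tx": 3.4,"ty": -0.8,"tz": 0.4,"rx": 0,"ry": 0,"rz": 0.1},
  {"tx": 6.8,"ty": -1.6,"tz": 0.8,"rx": 0,"ry": 0,"rz": 0.2},
  {"tx": 10.2,"ty": -2.4,"tz": 1.2,"rx": 0,"ry": 0,"rz": 0.3},
  {"tx": 13.6,"ty": -3.2,"tz": 1.6,"rx": 0,"ry": 0,"rz": 0.4},
  {"tx": 17.0,"ty": -3.8,"tz": 2.0,"rx": 0,"ry": 0,"rz": 0.52},
], claw=0, squeeze=10)

```text
time: 1.12
position: [0.5861, 0.1714, 0.1671]
tool_rot: [0.867, 0.499, -0.0, -0.0]
ft_force: [0.6, 0.5, 0.4]
grip_width: 0.0615
```

Emit:
send_rows([
  {"tx": 0,"ty": 0,"tz": 0,"rx": 0,"ry": 0,"rz": 0.11},
  {"tx": 0,"ty": 0,"tz": 0,"rx": 0,"ry": 0,"rz": 0.22},
  {"tx": 0,"ty": 0,"tz": 0,"rx": 0,"ry": 0,"rz": 0.33},
  {"tx": 0,"ty": 0,"tz": 0,"rx": 0,"ry": 0,"rz": 0.44},
  {"tx": 0,"ty": 0,"tz": 0,"rx": 0,"ry": 0,"rz": 0.53},
])

```text
time: 1.53
position: [0.587, 0.1703, 0.1672]
tool_rot: [0.967, 0.255, 0.0, 0.0]
ft_force: [0.1, 0.0, 0.2]
grip_width: 0.0286
```

Emit:
send_rows([
  {"tx": 0,"ty": 0,"tz": 0,"rx": 0,"ry": 0,"rz": 0.11},
  {"tx": 0,"ty": 0,"tz": 0,"rx": 0,"ry": 0,"rz": 0.22},
  {"tx": 0,"ty": 0,"tz": 0,"rx": 0,"ry": 0,"rz": 0.33},
  {"tx": 0,"ty": 0,"tz": 0,"rx": 0,"ry": 0,"rz": 0.44},
  {"tx": 0,"ty": 0,"tz": 0,"rx": 0,"ry": 0,"rz": 0.52},
])

```text
time: 1.95
position: [0.587, 0.1701, 0.1672]
tool_rot: [1.0, -0.002, 0.0, -0.0]
ft_force: [0.3, 0.8, 0.8]
grip_width: 0.0017
```

```bash
python3 - <<'E'
from rig import robot
import cv2,numpy as np
from h import *
o=robot.get_obs();w=robot.camera('wrist')
from scipy.spatial.transform import Rotation as R
T=w['tool_from_camera'];K=w['intrinsics'];z=w['z_map'].astype(float)
v,u=np.mgrid[:480,:640]
P=np.stack([(u-K[0,2])/K[0,0]*z,(v-K[1,2])/K[1,1]*z,z],-1)@T[:3,:3].T+T[:3,3]
X=P@R.from_quat(o['tool_rot']).as_matrix().T+o['position']
col=w['color'].astype(int)
d=(col.max(2)<60)&(abs(X[...,2]-.093)<.012)&(abs(X[...,0]-.58)<.06)&(abs(X[...,1]-.17)<.05)&(z>0)
if d.any():
    p=X[d];print(len(p),np.round(p.mean(0),4),np.round(np.percentile(p,[1,99],axis=0),4)); print(cv2.minAreaRect((p[:,:2]*1000).astype(np.float32)))
s=robot.camera('side')
im=np.hstack([cv2.resize(w['color'],(400,300)),cv2.resize(s['color'][220:370,200:400],(400,300))])
cv2.imwrite('pics/w1.png',im[:,:,::-1])
E
```

```text
1442 [0.5782 0.1665 0.0942] [[0.5665 0.1515 0.0926]
 [0.5916 0.1843 0.0958]]
((581.0165405273438, 167.61695861816406), (33.908084869384766, 29.361328125), 86.7049560546875)
```

View pics/w1.png

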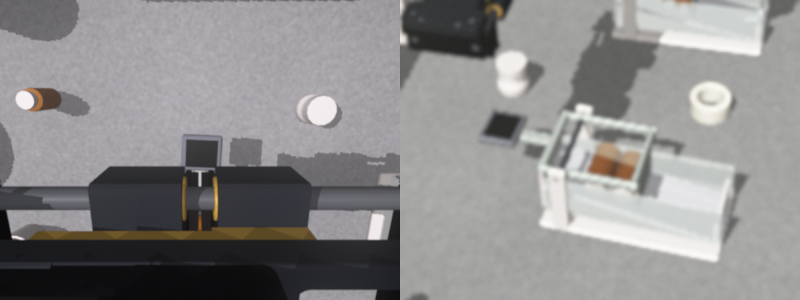

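The side view shows bottles waiting behind the shut gate, and the wrist view shows the paddle under the closed fingers. Pad centre is about (0.580, 0.168, 0.094). Now I'll go down to just above it, then press.

Emit:
send_rows([
  {"tx": 0,"ty": 0.1,"tz": 1.5,"rx": 0,"ry": 0,"rz": 0},
  {"tx": 0,"ty": 0.1,"tz": 3.2,"rx": 0,"ry": 0,"rz": 0},
  {"tx": 0,"ty": 0.1,"tz": 4.8,"rx": 0,"ry": 0,"rz": 0},
  {"tx": 0,"ty": 0.1,"tz": 5.8,"rx": 0,"ry": 0,"rz": 0},
  {"tx": 0,"ty": 0.1,"tz": 6.2,"rx": 0,"ry": 0,"rz": 0},
])

```text
time: 2.47
position: [0.5858, 0.1689, 0.1034]
tool_rot: [1.0, 0.001, -0.002, 0.0]
ft_force: [0.6, 0.0, -0.0]
grip_width: 0.0003
```

Emit:
send_rows([
  {"tx": 0,"ty": 0,"tz": 0.4,"rx": 0,"ry": 0,"rz": 0},
  {"tx": 0,"ty": 0,"tz": 0.8,"rx": 0,"ry": 0,"rz": 0},
  {"tx": 0,"ty": 0,"tz": 1.2,"rx": 0,"ry": 0,"rz": 0},
  {"tx": 0,"ty": 0,"tz": 1.6,"rx": 0,"ry": 0,"rz": 0},
  {"tx": 0,"ty": 0,"tz": 2.0,"rx": 0,"ry": 0,"rz": 0},
])

```text
time: 2.88
position: [0.5874, 0.1691, 0.0853]
tool_rot: [1.0, 0.0, 0.001, -0.0]
ft_force: [-0.5, 0.7, -0.3]
grip_width: 0.0005
```

Emit:
send_rows([
  {"tx": 0,"ty": 0,"tz": 0.6,"rx": 0,"ry": 0,"rz": 0},
  {"tx": 0,"ty": 0,"tz": 1.2,"rx": 0,"ry": 0,"rz": 0},
  {"tx": 0,"ty": 0,"tz": 1.8,"rx": 0,"ry": 0,"rz": 0},
  {"tx": 0,"ty": 0,"tz": 2.3,"rx": 0,"ry": 0,"rz": 0},
  {"tx": 0,"ty": 0,"tz": 2.5,"rx": 0,"ry": 0,"rz": 0},
])

```text
time: 3.3
position: [0.5863, 0.1689, 0.059]
tool_rot: [1.0, 0.0, -0.001, 0.0]
ft_force: [-0.9, 0.5, 1.4]
grip_width: 0.0003
```

```bash
python3 - <<'E'
from rig import robot
import cv2,numpy as np
o=robot.get_obs();print(o['time'],o['position'],o['ft_force'])
s=robot.camera('side');c=robot.camera('scene')
im=np.hstack([cv2.resize(c['color'][200:320,310:470],(400,300)),cv2.resize(s['color'][220:370,200:400],(400,300))])
cv2.imwrite('pics/p2.png',im[:,:,::-1])
E
```

```text
3.3 [0.58626349 0.16894419 0.05896892] [-0.89914123  0.53854644  1.42798587]
```

View pics/p2.png

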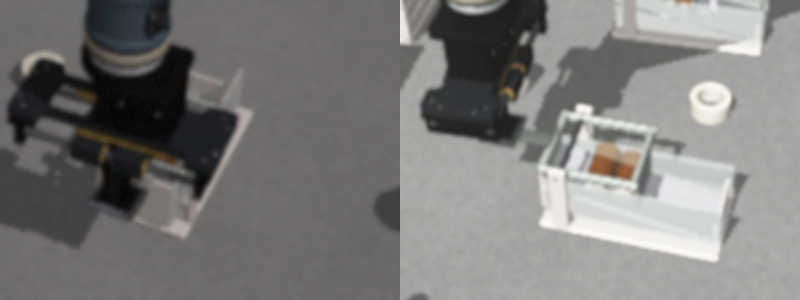

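The gate does not clearly look lifted here, and the force is low, so I'll check before continuing.

```bash
python3 - <<'E'
from rig import robot
import cv2,numpy as np
from h import *
o=robot.get_obs();print(o['time'],o['position'],o['ft_force'])
s=robot.camera('side');c=robot.camera('scene');w=robot.camera('wrist')
np.savez('side3.npz',**s);np.savez('scene3.npz',**c)
s0=dict(np.load('side0.npz'))
A=[s0['color'][250:355,240:380],s['color'][250:355,240:380],c['color'][235:310,330:430],w['color']]
A=[cv2.resize(a,(400,300),interpolation=cv2.INTER_CUBIC) for a in A]
cv2.imwrite('pics/p3.png',np.vstack([np.hstack(A[:2]),np.hstack(A[2:])])[:,:,::-1])
for n in ('side','scene'):
    cc=s if n=='side' else c
    for l in ('paddle_large',):
        for d in robot.tip_of(l,n):
            print(n,d['p'],d['xy'],cloud(cc)[int(d['xy'][1]),int(d['xy'][0])])
print(robot.get_obs()['ft_force'])
E
```

```text
3.4 [0.58662257 0.1689709  0.05949812] [-0.8043063  -0.06921081  0.65107483]
side 0.9 [250.3, 284.6] [0.57972054 0.17859531 0.09948602]
scene 0.75 [356.4, 275.6] [0.59643711 0.17048173 0.1153249 ]
scene 0.3 [290.5, 296.1] [0.64228199 0.02211978 0.02198487]
[-0.56895063 -1.02793597 -0.09660845]
```

View pics/p3.png

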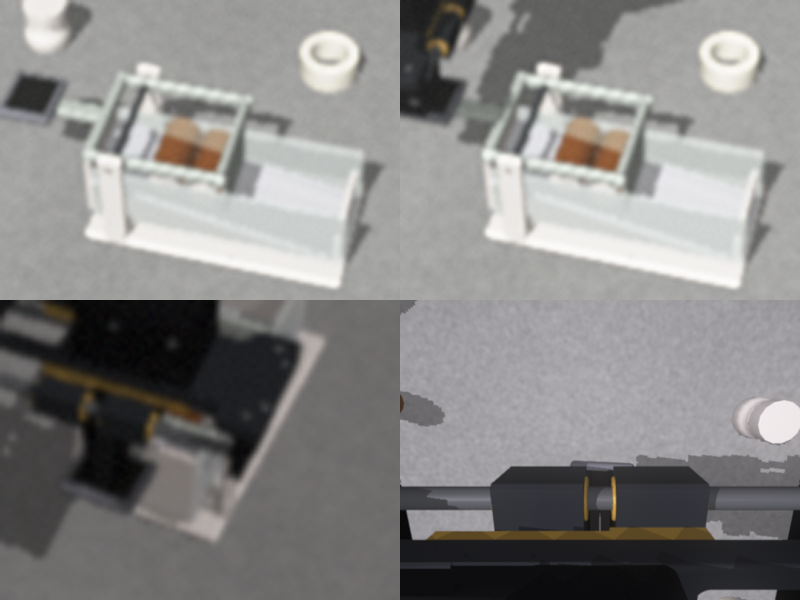

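```bash
python3 - <<'E'
import cv2,numpy as np
from h import *
s=dict(np.load('side3.npz'));c=dict(np.load('scene3.npz'))
A=[cv2.resize(s['color'][200:320,180:340],(400,300),interpolation=cv2.INTER_CUBIC),cv2.resize(c['color'][225:300,320:420],(400,300),interpolation=cv2.INTER_CUBIC)]
A=[np.clip(a.astype(float)*2.2,0,255).astype(np.uint8) for a in A]
# project TCP and rest paddle
def pr(c,X):
    p=c['intrinsics']@(c['R']@np.array(X)+c['t']);return p[:2]/p[2]
for n,cc,x0,y0,k,i in (('side',s,180,200,2.5,0),('scene',c,320,225,4,1)):
    for X,colr in (((.5866,.169,.0595),(255,0,0)),((.581,.169,.094),(0,255,0)),((.5866,.169,.094),(0,0,255))):
        u,v=pr(cc,X);print(n,X,u,v)
        cv2.circle(A[i],(int((u-x0)*k),int((v-y0)*k)),3,colr,-1)
cv2.imwrite('pics/p4.png',np.hstack(A)[:,:,::-1])
for n,cc in (('side',s),('scene',c)):
    X=cloud(cc);
    us=range(336,376,3) if n=='scene' else range(236,275,3)
    for v in (range(262,292,3) if n=='scene' else range(262,298,3)):
        print(v,' '.join(f"{X[v,u,0]*1000:.0f}/{X[v,u,1]*1000:.0f}/{X[v,u,2]*1000:.0f}" for u in us))
E
```

```text
side (0.5866, 0.169, 0.0595) 250.16056329996835 293.12652270025416
side (0.581, 0.169, 0.094) 251.03982264007453 282.58718359764725
side (0.5866, 0.169, 0.094) 248.5841042686654 282.2261946786402
scene (0.5866, 0.169, 0.0595) 355.91876399618764 288.20098301665087
scene (0.581, 0.169, 0.094) 357.4167437230684 276.6083734429561
scene (0.5866, 0.169, 0.094) 356.54652111465515 278.2466310683212
262 581/227/209 577/224/206 570/225/209 564/223/209 562/214/200 560/204/191 555/201/189 551/196/185 549/184/175 606/17/11 603/6/2 595/4/2 588/1/-0
265 579/235/208 573/233/208 567/234/210 562/231/208 567/203/181 560/206/185 555/202/182 550/200/181 611/29/11 609/14/-3 599/17/2 593/14/1 584/15/3
268 576/242/208 570/242/208 565/240/208 558/240/210 553/239/209 558/213/184 555/203/175 549/203/176 610/32/4 604/29/2 596/27/2 589/25/1 582/24/1
271 573/251/209 567/251/210 561/250/210 556/247/208 551/246/208 556/218/181 622/44/3 615/43/3 609/39/0 602/36/-1 593/38/2 586/36/2 579/34/1
274 571/258/208 565/257/208 560/255/207 554/255/208 550/249/203 554/226/181 620/54/2 612/54/3 606/49/-0 596/52/5 590/50/4 583/4
[... 1932 characters left out ...]
74/113 586/177/102 578/181/95 573/187/93 532/182/50 531/189/52 533/197/57
280 528/95/-4 527/103/-1 524/110/-1 595/144/86 598/152/92 601/161/99 598/167/98 597/174/101 591/179/96 583/184/91 580/190/91 534/183/41 531/190/42 532/198/45
283 538/99/-2 530/104/-9 533/114/-1 528/120/-4 603/154/88 603/162/91 603/169/95 600/175/94 594/180/90 592/187/91 531/176/24 532/184/29 529/190/28 536/200/41
286 548/104/-2 543/110/-4 545/118/2 539/124/-2 535/131/-3 535/138/0 603/169/84 605/177/89 603/184/91 597/189/88 531/176/13 531/184/17 533/192/23 533/200/26
289 557/107/-2 552/113/-4 553/121/-0 549/128/-1 543/134/-5 543/142/-1 539/148/-2 532/154/-7 533/162/-2 528/168/-5 529/176/-0 528/184/2 524/190/1 533/200/15
```

View pics/p4.png

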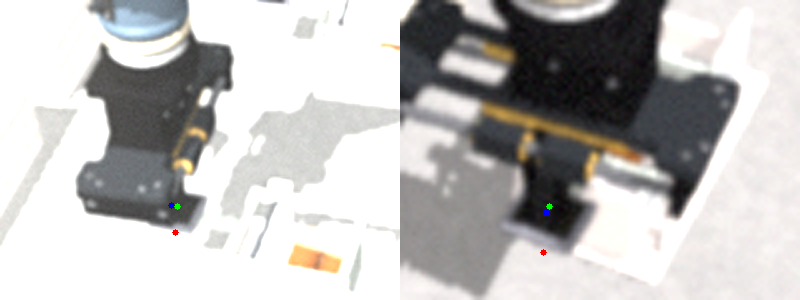

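```bash
python3 - <<'E'
import cv2,numpy as np
from h import *
from rig import robot
o=robot.get_obs();print(o['time'],np.round(o['q'],3),np.round(o['position'],4),np.round(o['ft_force'],2),np.round(o['moment'],3),np.round(o['joint_torque'],2))
for n in ('side','scene'):
  for k,cx,cy in ((0,.624,0),(3,.5866,.169)):
    c=dict(np.load(f'{n}{k}.npz'));X=cloud(c);dark=c['color'].max(2)<75
    m=dark&(abs(X[...,0]-cx)<.11)&(abs(X[...,1]-cy)<.11)&(X[...,2]>.1 if k==0 else X[...,2]>.1)&(c['z_map']>0)
    p=X[m];print(n,k,len(p),np.round(np.percentile(p[:,2],[0,1,3,10,50]),3)); h=np.histogram(p[:,2],bins=np.arange(.09,.4,.01));print(dict(zip(np.round(h[1],2).tolist(),h[0].tolist())))
E
```

```text
3.65 [0.098 0.671 1.573 0.    0.897 1.668] [0.5873 0.1691 0.0605] [-0.57 -1.03 -0.1 ] [0.074 0.148 0.026] [-1.000e-02 -4.553e+01 -1.313e+01  2.000e-02 -8.000e-02 -0.000e+00]
side 0 4340 [0.223 0.235 0.255 0.307 0.359]
{0.09: 0, 0.1: 0, 0.11: 0, 0.12: 0, 0.13: 0, 0.14: 0, 0.15: 0, 0.16: 0, 0.17: 0, 0.18: 0, 0.19: 0, 0.2: 0, 0.21: 0, 0.22: 23, 0.23: 42, 0.24: 46, 0.25: 37, 0.26: 51, 0.27: 56, 0.28: 19, 0.29: 46, 0.3: 152, 0.31: 289, 0.32: 203, 0.33: 891, 0.34: 166, 0.35: 163, 0.36: 176, 0.37: 100, 0.38: 141, 0.39: 295}
side 3 4095 [0.1   0.168 0.173 0.186 0.246]
{0.09: 0, 0.1: 16, 0.11: 14, 0.12: 3, 0.13: 0, 0.14: 0, 0.15: 0, 0.16: 40, 0.17: 184, 0.18: 290, 0.19: 195, 0.2: 807, 0.21: 241, 0.22: 107, 0.23: 95, 0.24: 94, 0.25: 141, 0.26: 411, 0.27: 210, 0.28: 4, 0.29: 1, 0.3: 27, 0.31: 37, 0.32: 70, 0.33: 142, 0.34: 102, 0.35: 15, 0.36: 3, 0.37: 57, 0.38: 117, 0.39: 155}
scene 0 8498 [0.22  0.236 0.291 0.316 0.508]
{0.09: 0, 0.1: 0, 0.11: 0, 0.12: 0, 0.13: 0, 0.14: 0, 0.15: 0, 0.16: 0, 0.17: 0, 0.18: 0, 0.19: 0, 0.2: 0, 0.21: 1, 0.22: 43, 0.23: 62, 0.24: 50, 0.25: 35, 0.26: 19, 0.27: 13, 0.28: 27, 0.29: 151, 0.3: 269, 0.31: 248, 0.32: 366, 0.33: 746, 0.34: 139, 0.35: 142, 0.36: 96, 0.37: 33, 0.38: 136, 0.39: 263}
scene 3 7440 [0.1   0.124 0.174 0.194 0.357]
{0.09: 0, 0.1: 34, 0.11: 30, 0.12: 32, 0.13: 29, 0.14: 8, 0.15: 6, 0.16: 38, 0.17: 214, 0.18: 302, 0.19: 201, 0.2: 1058, 0.21: 144, 0.22: 128, 0.23: 127, 0.24: 33, 0.25: 99, 0.26: 344, 0.27: 190, 0.28: 27, 0.29: 34, 0.3: 82, 0.31: 107, 0.32: 108, 0.33: 153, 0.34: 138, 0.35: 108, 0.36: 161, 0.37: 102, 0.38: 183, 0.39: 263}
```

The cameras show the finger ends about 35 mm higher than the reported TCP, both at the start and now (seen 0.222 vs 0.187, then ~0.096 vs 0.060). Surfaces of known height (counter, paddle) measure correctly, so the real tip is only just at the paddle. I'll press on in small steps, relying on force and vision instead of the TCP reading.

Emit:
send_rows([
  {"tx": 0,"ty": 0,"tz": 0.4,"rx": 0,"ry": 0,"rz": 0},
  {"tx": 0,"ty": 0,"tz": 0.8,"rx": 0,"ry": 0,"rz": 0},
  {"tx": 0,"ty": 0,"tz": 1.2,"rx": 0,"ry": 0,"rz": 0},
  {"tx": 0,"ty": 0,"tz": 1.5,"rx": 0,"ry": 0,"rz": 0},
  {"tx": 0,"ty": 0,"tz": 1.5,"rx": 0,"ry": 0,"rz": 0},
])

```text
time: 4.07
position: [0.5878, 0.1691, 0.0448]
tool_rot: [1.0, 0.0, 0.001, -0.0]
ft_force: [1.0, 0.7, 1.3]
grip_width: 0.0002
```

```bash
cat > look.py <<'E'
import sys,cv2,numpy as np
from h import *
from rig import robot
k=sys.argv[1]
F=[robot.get_obs()]
s=robot.camera('side');F.append(robot.get_obs());c=robot.camera('scene');F.append(robot.get_obs())
for o in F: print(round(float(o['time']),2),np.round(o['position'],4),np.round(o['ft_force'],1))
np.savez(f'side{k}.npz',**s);np.savez(f'scene{k}.npz',**c)
A=[cv2.resize(s['color'][245:350,235:375],(400,300),interpolation=cv2.INTER_CUBIC),cv2.resize(c['color'][225:300,330:430],(400,300),interpolation=cv2.INTER_CUBIC)]
cv2.imwrite(f'pics/L{k}.png',np.hstack(A)[:,:,::-1])
E
python3 look.py 5
```

```text
4.07 [0.5878 0.1691 0.0448] [1.  0.7 1.3]
4.12 [0.5873 0.169  0.0449] [1.3 0.1 1.4]
4.17 [0.587  0.169  0.0449] [1.1 0.7 0.6]
```

View pics/L5.png

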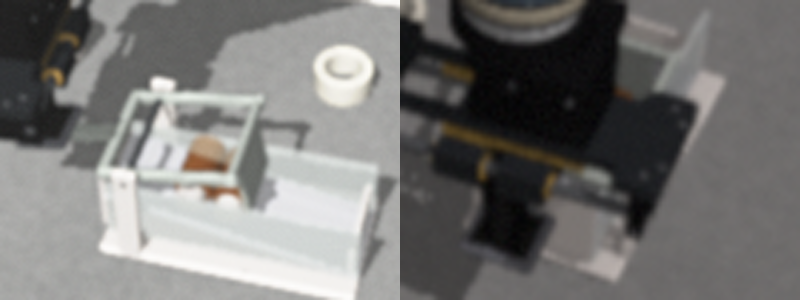

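The rocker frame has tilted: the gate edge rose in the side crop at (250,100). Another 2 cm should bring about 0.43 rad.

Emit:
send_rows([
  {"tx": 0,"ty": 0,"tz": 0.5,"rx": 0,"ry": 0,"rz": 0},
  {"tx": 0,"ty": 0,"tz": 1.0,"rx": 0,"ry": 0,"rz": 0},
  {"tx": 0,"ty": 0,"tz": 1.5,"rx": 0,"ry": 0,"rz": 0},
  {"tx": 0,"ty": 0,"tz": 2.0,"rx": 0,"ry": 0,"rz": 0},
  {"tx": 0,"ty": 0,"tz": 2.0,"rx": 0,"ry": 0,"rz": 0},
])

```text
time: 4.58
position: [0.5861, 0.169, 0.024]
tool_rot: [1.0, 0.0, -0.001, 0.0]
ft_force: [-0.7, -0.4, 5.6]
grip_width: 0.0003
```

```bash
python3 look.py 6
```

```text
4.58 [0.5861 0.169  0.024 ] [-0.7 -0.4  5.6]
4.63 [0.5862 0.169  0.0244] [-0.5 -0.9  4.3]
4.68 [0.5865 0.169  0.0248] [-0.7  0.2  4.8]
```

View pics/L6.png

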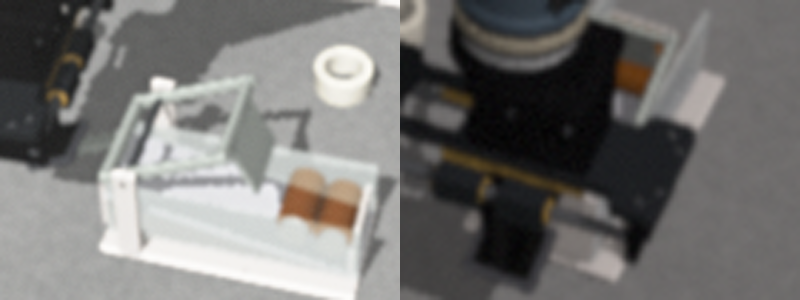

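Force is about 5 N, the gate is fully up, and both bottles have rolled to the low end of the pocket (side crop about (302,200) and (342,208)). I'll hold a little longer to let them settle, then check.

Emit:
send_rows([
  {"tx": 0,"ty": 0,"tz": 0,"rx": 0,"ry": 0,"rz": 0},
  {"tx": 0,"ty": 0,"tz": 0,"rx": 0,"ry": 0,"rz": 0},
  {"tx": 0,"ty": 0,"tz": 0,"rx": 0,"ry": 0,"rz": 0},
  {"tx": 0,"ty": 0,"tz": 0,"rx": 0,"ry": 0,"rz": 0},
  {"tx": 0,"ty": 0,"tz": 0,"rx": 0,"ry": 0,"rz": 0},
])

```text
time: 5.1
position: [0.5868, 0.169, 0.0254]
tool_rot: [1.0, 0.0, -0.0, 0.0]
ft_force: [-1.5, -0.4, 5.3]
grip_width: 0.0003
```

Emit:
send_rows([
  {"tx": 0,"ty": 0,"tz": 0,"rx": 0,"ry": 0,"rz": 0},
  {"tx": 0,"ty": 0,"tz": 0,"rx": 0,"ry": 0,"rz": 0},
  {"tx": 0,"ty": 0,"tz": 0,"rx": 0,"ry": 0,"rz": 0},
  {"tx": 0,"ty": 0,"tz": 0,"rx": 0,"ry": 0,"rz": 0},
  {"tx": 0,"ty": 0,"tz": 0,"rx": 0,"ry": 0,"rz": 0},
])

```text
time: 5.52
position: [0.5868, 0.169, 0.0254]
tool_rot: [1.0, 0.0, -0.0, 0.0]
ft_force: [-1.4, -0.5, 4.9]
grip_width: 0.0003
```

```bash
python3 look.py 7
```

```text
5.52 [0.5868 0.169  0.0254] [-1.4 -0.5  4.9]
5.57 [0.5868 0.169  0.0254] [-0.7 -0.2  5.7]
5.62 [0.5868 0.169  0.0254] [-1.2  0.2  5.4]
```

View pics/L7.png

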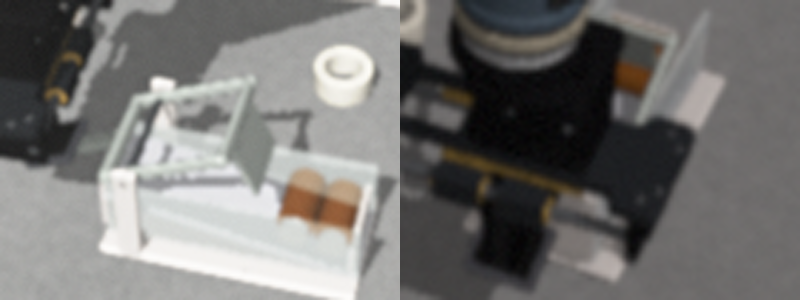

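The bottles are at rest against the end wall. I'll release slowly, then rise well clear.

Emit:
send_rows([
  {"tx": 0,"ty": 0,"tz": -0.6,"rx": 0,"ry": 0,"rz": 0},
  {"tx": 0,"ty": 0,"tz": -1.2,"rx": 0,"ry": 0,"rz": 0},
  {"tx": 0,"ty": 0,"tz": -1.8,"rx": 0,"ry": 0,"rz": 0},
  {"tx": 0,"ty": 0,"tz": -2.4,"rx": 0,"ry": 0,"rz": 0},
  {"tx": 0,"ty": 0,"tz": -3.0,"rx": 0,"ry": 0,"rz": 0},
])

```text
time: 6.03
position: [0.587, 0.1691, 0.056]
tool_rot: [1.0, 0.0, 0.0, -0.0]
ft_force: [1.9, -1.0, 1.7]
grip_width: 0.0004
```

Emit:
send_rows([
  {"tx": 0,"ty": 0,"tz": -1,"rx": 0,"ry": 0,"rz": 0},
  {"tx": 0,"ty": 0,"tz": -3,"rx": 0,"ry": 0,"rz": 0},
  {"tx": 0,"ty": 0,"tz": -5.5,"rx": 0,"ry": 0,"rz": 0},
  {"tx": 0,"ty": 0,"tz": -8,"rx": 0,"ry": 0,"rz": 0},
  {"tx": 0,"ty": 0,"tz": -10,"rx": 0,"ry": 0,"rz": 0},
])

```text
time: 6.45
position: [0.5852, 0.1691, 0.1565]
tool_rot: [1.0, 0.0, -0.002, 0.0]
ft_force: [0.4, -0.9, -0.4]
grip_width: 0.0005
```

Emit:
send_rows([
  {"tx": 0,"ty": 0,"tz": -1,"rx": 0,"ry": 0,"rz": 0},
  {"tx": 0,"ty": 0,"tz": -1,"rx": 0,"ry": 0,"rz": 0},
  {"tx": 0,"ty": 0,"tz": -1,"rx": 0,"ry": 0,"rz": 0},
  {"tx": 0,"ty": 0,"tz": -1,"rx": 0,"ry": 0,"rz": 0},
  {"tx": 0,"ty": 0,"tz": -1,"rx": 0,"ry": 0,"rz": 0},
])

```text
time: 6.87
position: [0.5854, 0.1689, 0.1633]
tool_rot: [1.0, 0.0, -0.002, 0.0]
ft_force: [-0.7, 0.6, -0.4]
grip_width: 0.0004
```

```bash
python3 look.py 8; python3 - <<'E'
import numpy as np,cv2
from h import *
a=dict(np.load('side0.npz'));b=dict(np.load('side8.npz'))
A=[cv2.resize(i['color'],(400,300)) for i in (a,b)]+[cv2.resize(i['color'][170:260,265:395],(400,277)) for i in (a,b)]
cv2.imwrite('pics/cmp.png',np.vstack([np.hstack(A[:2]),np.hstack(A[2:])])[:,:,::-1])
for c in (a,b):
    X=cloud(c);m=(c['color'].max(2)<60)&(abs(X[...,2]-.094)<.03)&(abs(X[...,0]-.58)<.03)&(abs(X[...,1]-.169)<.03);print(m.sum(),X[m].mean(0))
E
```

```text
6.87 [0.5854 0.1689 0.1633] [-0.7  0.6 -0.4]
6.92 [0.5857 0.1689 0.1634] [ 0.3 -0.3  0.3]
6.97 [0.5859 0.1689 0.1636] [-0.5 -0.3 -0.2]
124 [0.58075849 0.17083401 0.09560229]
120 [0.58048067 0.17102508 0.09577025]
```

View pics/L8.png

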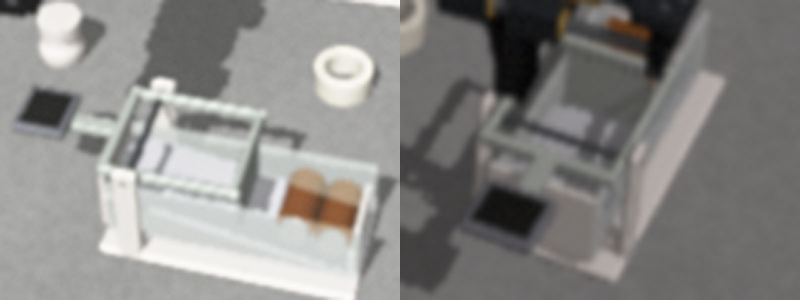

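View pics/cmp.png

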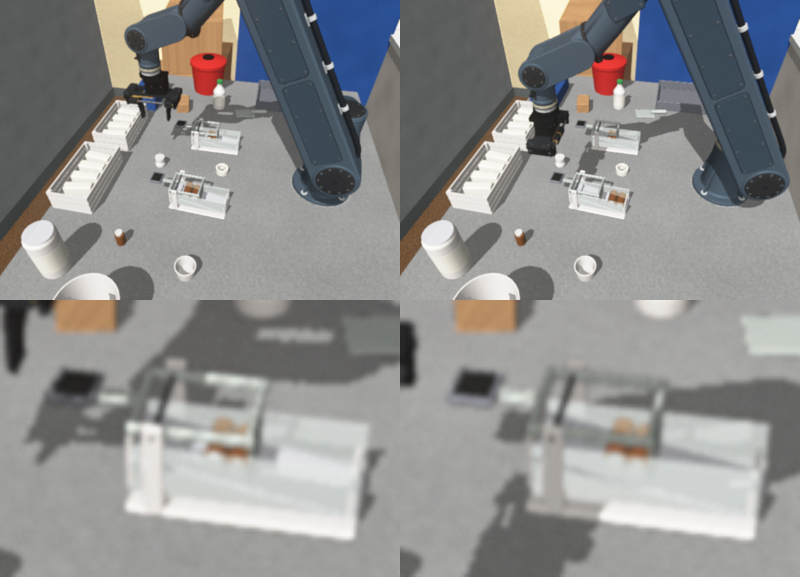

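The gate is shut: the paddle is back at its rest position to within 0.5 mm. Both large bottles are in the pocket, and the small dispenser and everything else in view look unchanged. Handing in.

```bash
python3 -c "
from rig import robot
print(robot.hand_in())"
```

```text
the job is handed in; nothing more can be done
None
```

The job is done and handed in at about 7 s. I pressed the large-bottle dispenser's paddle with closed fingers and held it down until both bottles had rolled into the pocket. I then let it go and rose clear.

**Last checks:**
- **Large dispenser:** the side view shows both large bottles at rest in the pocket and the gate shut. The paddle is back within 0.5 mm of where it started.
- **Small dispenser and the rest:** the small dispenser is still shut with its bottles behind the gate. The other items look unmoved in the side view before and after.
- **Force:** the press took about 5 N, and the force was near zero once the arm was clear.

**One disagreement:** the cameras showed the finger ends about 35 mm higher than the reported tool position. My first press, to a reported height of 0.059 m, therefore only just reached the paddle and moved nothing. I pressed further using the camera views and the force reading, and did not find the cause of the offset.

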